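# Load the light-curing unit under its stayed lid

### The arm

A 6-joint arm with a two-finger parallel gripper is mounted at the origin on the work surface. World frame = base frame: x ahead of the robot, y to its left, z up, the work surface at z = 0. Lengths are in m, angles in rad, forces in N, time in s.
With the tool pointing down it reaches from about 0.4 to 0.825 m from the base axis. Payload 7 kg.
Tool frame: the origin (TCP) lies between the finger pads; the fingertips stand 8 mm ahead of it and the grasp point (between the pads) lies 11 mm behind it (arm.finger_overhang is the distance from the TCP to the fingertips, in m); z points along the fingers, y is the line along which they close (so a half turn about z gives the same grasp; the last joint's range is limited). The gripper opens to 88 mm and grips with 3 to 60 N. Pads are 19 mm wide; open, the fingers measure 130 mm over their backs; the gripper's body (78 mm by 193 mm) begins 47 mm behind the grasp point.
Start: joints at [-0.826, 0.359, 0.012, 0, -1.224, -0.288], TCP at [0.298, -0.606, 0.235] pointing down, gripper open.
Joint ranges: [-3.07, 3.07], [-1.43, 2.12], [-1.02, 1.25], [-3.03, 1.67], [-3.05, -0], [-3.03, 3.03]. Speed limits (rad/s): [2.39, 2.39, 3.01, 3.14, 3.14, 3.14].

### API

Orientations are given as [roll, pitch, yaw] about the fixed x, y, z axes, in that order (R = Rz(yaw) Ry(pitch) Rx(roll)).
In Python, from station import arm gives the robot as it stands.
- The arm moves only by the tool move_arm, never from a script. Its argument "rows" is text: rows parted by semicolons, each of 7 numbers parted by spaces: the turn, a rotation vector about the tool's x, y, z in degrees, then the shift along the tool's x, y, z in m, then the finger opening in m, from 0 to 0.0876. A call has 1 to 8 rows; each row shifts and turns the commanded pose from where the row before left it, along the tool's axes as they then stand; what a row does not reach is not made up. A row lasts 1/8 s, in which the tool goes at most 62.5 mm and 10.7 degrees, less where a joint would pass 70% of its speed; a pose out of reach is approached as far as the arm can. A call is refused whole if a number of a shift passes 0.0625 or a number of a turn 10.7, either way. A call with a gripper value outside its range is refused whole. The fingers move at their own pace and stop on an object; "squeeze" is the grip in N (left out, the last holds). Time passes only in rows, so rows that do not move let the fingers close. It gives the time, the measured TCP pose, the force, the opening and the grip force at its end, in the units of the state.
- arm.get_state(): the state, without advancing time (a new reading comes with each control period).
- arm.grab_frame(name): name is "scene" or "top" or "wrist"; returns (picture, depth): 420x560x3 uint8, blue, green, red; 420x560 float32, m along the optical axis (not along the pixel's ray), 0 where there is no reading.
- arm.camera_model(name): a dict with "mtx" (3x3 intrinsics, pixels), "k1" (the pictures are not rectified: a ray, as slopes to the right and down, at radius r is drawn at 1 + k1 r^2 times it, then the intrinsics apply), "camera_from_world" (4x4, takes a point from world to camera coordinates); the wrist camera has in their place "mount" (4x4, takes a point from camera to tool coordinates, whose origin is the TCP and whose axes are the flange's). Camera axes: x right, y down, z forward; pixel columns grow to the right and rows downward; lengths in m; the calibration is good to about 2 mm. A picture is of the moment at which its call begins: read the wrist's pose just before it. camera_model takes no time and is no camera call.
- arm.job_done(): hands the job in; it is judged then, once.
The state is a dict: "t": time; "q": joint angles; "qd": joint speeds; "joint_efforts": joint torques, N m; "eef_pos": TCP position; "ee_rot": TCP orientation; "force": force on the tool from outside, world axes, zero at the start; "moment": the same for the moment, N m; "width": finger opening in m; "gripper_force": force on a finger pad.
Only numpy, scipy, OpenCV 4.12 (cv2) and the standard library are available. Lean on these libraries where they do the work, as an engineer would, in place of code of your own. Each camera call takes 0.05 s, during which the arm holds its last target. There are 200 camera calls.

### The job

Swing the curing unit's amber-windowed lid up and hook its stay onto the lid's stud, then set the stone model with the blue tray upright in the middle of the unit's round cure plate; put it down, do not drop it, because stone chips. With the model in, unhook the stay, fold it forward onto its rest and let the lid down until it is fully shut, without letting it slam. Leave the model already in the unit and everything else on the bench where it stands.

Things in the scene. Friction and masses are not known exactly. Their poses are not given: they have to be found in the camera images.
- curing_unit: Fixed ivory light-curing unit, 180 mm deep (x), 280 mm wide (y), rim 115 mm high. Origin: centre of its underside; -x is its front (key panel, lid handle). Open-topped chamber: inside x -74 to +74 mm, y -125 to +125 mm, floor 54 mm above the bench. The lid is hinged along the back of the rim; the lid stay is on the -y side.
- lid (a joint): Lid angle (rad): 0 = shut, grows as its front rises, end stop at 1.50 (upright). Lid 180 mm from hinge to front edge, 280 mm wide, 24 mm thick, amber window, 0.55 kg. Its stiff hinge holds it up by itself only above about 1.3; lower down it falls shut.
- lid_hinge (a point): Middle of the lid's hinge line, which lies along the unit's y axis at its back, 90 mm behind the unit's origin and 115 mm above the bench (level with the lid's underside).
- lid_handle (a point): Middle of the lid's handle: round black bar, 12 mm diameter, 130 mm long, parallel to the hinge line, 46 mm ahead of the lid's front edge (40 mm gap) on two posts 112 mm apart. 226 mm from the hinge axis and 12 mm above the lid's underside: 127 mm above the bench when shut, about 340 mm with the lid upright. Can be pinched from above at every lid angle, turning between the fingers.
- lid_stud (a point): Steel stud on the lid's -y edge for the stay, 8 mm diameter, standing out 24 mm; the point is its axis in the plane of the stay's arm. It lies 75 mm from the hinge line and 12 mm above the lid's underside.
- stay (a joint): Stay angle (rad) about its pivot, axis along the unit's y: 0 = at rest, arm level and pointing to the unit's front (-x); grows as its end swings up and over to the back (vertical at 1.57) until its slot drops over the stud of the upright lid. Hooked it reads about 2.28 and its weight keeps it there, with the lid locked at 1.37 to 1.50. Swing it back to unhook. It falls to the side it leans to.
- stay_slot (a point): Centre of the slot in the stay's end, where the stud sits when hooked: 119 mm from the pivot axis; slot 14 mm wide, flared mouth about 30 mm wide, open on the arm's upper side at rest. The stay is a flat steel arm 138 mm long, 6 mm thick, 14 mm deep (28 mm at the slot), 0.12 kg, in a vertical plane 16 mm outside the unit's -y side.
- stay_pivot (a point): A point on the stay's pivot axis, level along it with point stay_knob (in the air beside the unit): in the unit's frame x +15, y -207, z 101 mm.
- stay_knob (a point): Grip point on the stay's red round knob: 14 mm diameter, axis along the unit's y, reaching 62 mm outward from the arm. The point lies 92 mm from the pivot axis towards the slot, 51 mm outside the arm's plane and 14 mm short of the knob's outer end. Can be pinched from above, one finger before and one behind it, all along its swing.
- cure_plate: Round mirror-topped aluminium plate fixed on the chamber floor, in the left or the right half of the unit: 96 mm diameter, 8 mm thick (top 62 mm above the bench). Origin: centre of its underside.
- blue_model: The model to load: cream stone dental model with a blue horseshoe tray. Base 66 mm (x) x 54 mm (y), straight sides 30 mm high (the two front corners at -x are stepped in 8 mm over the last 12 mm), arch up to 44 mm. About 0.17 kg. Origin: centre of its underside, z up.
- pink_model: Same model shape with a pink tray, already standing on the chamber floor in the other half of the unit. Leave alone. Origin: centre of its underside.
- plain_model: Same model shape without tray (bare white teeth), standing on the bench. Leave alone. Origin: centre of its underside.
- bottle: Amber bottle with black cap, 60 mm diameter, 125 mm tall, on the bench. Leave alone. Origin: centre of its underside.
- jar: Clear jar with white cap, 66 mm diameter, 80 mm tall, on the bench. Leave alone. Origin: centre of its underside.
Things that resemble listed ones, but are neither listed nor needed, are in the scene too. Leave any green look-alike of the blue_model alone.

How it is judged:
On the way, in this order (a step that is already met when the one before it is completed fails the run):
1. the lid stands up (above 1.33 rad) and the stay is hooked on its stud (stay between 2.18 and 2.38 rad) (value of joint lid above 1.33 rad and value of joint stay between 2.18 and 2.38 rad), for 0.3 s.
2. the blue model stands on the cure plate, let go, with the lid still up on the hooked stay (horizontal distance between blue_model and cure_plate below 0.018 m and z of blue_model in the frame of cure_plate between 0.004 and 0.013 m and angle between blue_model's own z axis and vertical below 0.12 rad and contact force between the fingers and blue_model below 0.1 N and value of joint lid above 1.33 rad and value of joint stay above 2.18 rad), for 0.3 s.
At the end, for the whole second after the job is handed in: Lid shut (below 0.04 rad), stay folded forward on its rest (below 0.12 rad), blue model standing upright (tilt below 0.12 rad) and still on the cure plate with its centre within 18 mm of the plate's centre, pink model within 20 mm of where it stood and upright (value of joint lid below 0.04 rad and value of joint stay below 0.12 rad and horizontal distance between blue_model and cure_plate below 0.018 m and z of blue_model in the frame of cure_plate between 0.004 and 0.013 m and angle between each of blue_model, pink_model's own z axis and vertical below 0.12 rad and linear speed of blue_model below 0.02 m/s and distance of pink_model from where it was at the start of the episode below 0.02 m); the robot touches nothing.
It fails at once if the lid slams: it closes faster than 2.5 rad/s in the last 0.3 rad before it is shut (value of joint lid below 0.3 rad and velocity of joint lid below -2.5 rad/s).
It fails at once if the blue model is dropped: it moves faster than 0.6 m/s without being held (linear speed of blue_model above 0.6 m/s and contact force between the fingers and blue_model below 0.1 N).
It fails at once if the pink model is moved by more than 20 mm (distance of pink_model from where it was at the start of the episode above 0.02 m).
It fails at once if the plain model, bottle or jar is moved by more than 30 mm or tipped (distance of any of plain_model, bottle, jar from where it was at the start of the episode above 0.03 m or angle between any of bottle, jar, plain_model's own z axis and vertical above 0.4 rad).
It also fails if it takes over 72 s, if anything falls off the work surface, if the arm or the gripper's body presses on something with over 40 N, if the wrist force passes 120 N, or if a joint passes its speed limit or range.

## Working session

There is one attempt and no reset: what is moved stays moved. The work goes in short steps, Python scripts to look and compute and a tool call to move; the robot and the scene stay as the last step left them, time stands still between calls to the robot, and variables do not carry over. Pictures are saved under pics/ and viewed, at most 10 in all, crops included, and the job is handed in when it is done.

Besides the shell and the picture viewer there is one more tool, called after "Request:" by a JSON object that holds its "api" and its "payload", one argument or row to a line. move_arm: Moves the arm, as the interface text tells. Its arguments: {"type":"object","properties":{"rows":{"type":"string"},"squeeze":{"type":"number"}},"required":["rows"]}

```bash
ls; mkdir -p pics; cat > h.py <<'E'
import numpy as np, cv2
from station import arm
from scipy.spatial.transform import Rotation as R
def T_tool():
    s=arm.get_state(); T=np.eye(4); T[:3,:3]=R.from_euler('xyz',s['ee_rot']).as_matrix(); T[:3,3]=s['eef_pos']; return T
def grab(n):
    T=T_tool(); p,d=arm.grab_frame(n); c=arm.camera_model(n)
    W=T@np.array(c['mount']) if n=='wrist' else np.linalg.inv(np.array(c['camera_from_world']))
    return p,d,c,W
def rays(c,uv):
    K=np.array(c['mtx']); k=c['k1']
    return cv2.undistortPoints(np.array(uv,float).reshape(-1,1,2),K,np.array([k,0,0,0.])).reshape(-1,2)
def cloud(d,c,W):
    h,w=d.shape; v,u=np.mgrid[:h,:w]; r=rays(c,np.stack([u,v],-1).reshape(-1,2))
    z=d.reshape(-1,1); P=np.hstack([r*z,z])@W[:3,:3].T+W[:3,3]; P[z[:,0]<=0]=np.nan
    return P.reshape(h,w,3)
def proj(P,c,W):
    Q=(np.atleast_2d(P)-W[:3,3])@W[:3,:3]
    return cv2.projectPoints(Q,np.zeros(3),np.zeros(3),np.array(c['mtx']),np.array([c['k1'],0,0,0.]))[0].reshape(-1,2)
E
python3 - <<'E'
from h import *
for n in('scene','top'):
    p,d,c,W=grab(n); cv2.imwrite(f'pics/{n}0.png',p); np.savez(f'{n}0.npz',p=p,P=cloud(d,c,W)); print(n,c['mtx'],c['k1'],W.round(3))
s=arm.get_state(); print(s['eef_pos'],s['ee_rot'],arm.finger_overhang,s['width'],s['force'])
print(np.array(arm.camera_model('wrist')['mount']).round(3))
E
```

```text
pics
scene [[519.43854176   0.         290.06777918]
 [  0.         519.43854176 204.12486347]
 [  0.           0.           1.        ]] 0.06714623211832876 [[-0.797  0.429 -0.425  0.988]
 [ 0.604  0.555 -0.572  0.538]
 [-0.01  -0.713 -0.702  0.92 ]
 [ 0.     0.     0.     1.   ]]
top [[501.87152327   0.         275.73202881]
 [  0.         501.87152327 213.12128661]
 [  0.           0.           1.        ]] -0.05095345960044291 [[-1.200e-02 -9.770e-01  2.140e-01  1.930e-01]
 [-1.000e+00  1.200e-02  1.000e-03 -1.410e-01]
 [-4.000e-03 -2.140e-01 -9.770e-01  1.502e+00]
 [ 0.000e+00  0.000e+00  0.000e+00  1.000e+00]]
[ 0.29749648 -0.60542519  0.23373758] [ 3.14011798e+00 -1.42932675e-04 -2.68493939e+00] 0.008 0.08766856083993087 [-0.00186331 -0.68887528 -0.82708867]
[[-0.    -0.961 -0.278  0.075]
 [ 1.    -0.     0.001 -0.002]
 [-0.001 -0.278  0.961 -0.15 ]
 [ 0.     0.     0.     1.   ]]
```

View pics/scene0.png

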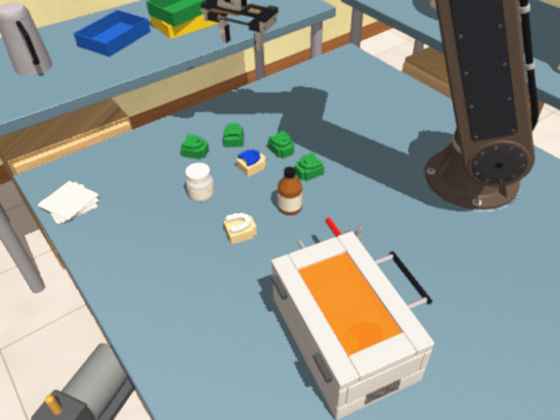

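View pics/top0.png

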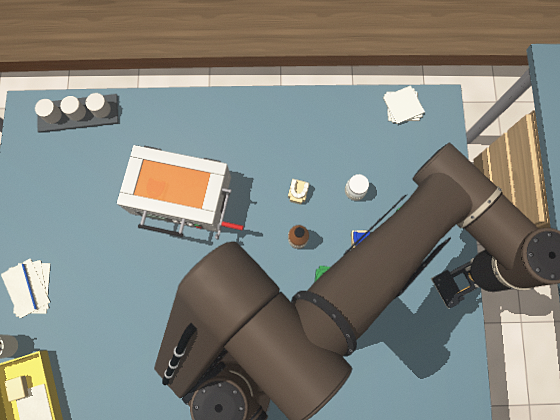

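The scene view shows the unit with its handle (410,278) toward the robot and the red knob (333,228). The blue-tray model is at (250,160). It could be confused with the green look-alikes at (194,147), (233,134), (281,143) and (309,166), or with the plain model at (239,227). I choose the cream one with the blue tray. The top view shows the unit at about (173,187), the bottle (298,236) and the jar (357,186).

```bash
python3 - <<'E'
from h import *
D={n:np.load(n+'0.npz') for n in('scene','top')}
for n in D:
    P=D[n]['P'];p=D[n]['p'].astype(int)
    m=(P[...,2]>.128)&(P[...,2]<.15)&(P[...,0]>.3)&(P[...,0]<.9)&(P[...,1]>-.2)&(P[...,1]<.35)
    m&=(p.min(2)>110)  # ivory
    k=cv2.morphologyEx(m.astype(np.uint8),cv2.MORPH_OPEN,np.ones((3,3)))
    nn,l,st,_=cv2.connectedComponentsWithStats(k); i=1+np.argmax(st[1:,4]); q=P[l==i]
    print(n,len(q),'z',np.median(q[:,2]),cv2.minAreaRect((q[:,:2]*1000).astype(np.float32)))
    b,g,r=p[...,0],p[...,1],p[...,2]
    ok=(P[...,2]>0.01)&(P[...,2]<.3)&(P[...,0]>0)&(P[...,0]<1)
    for nm,mm in dict(blue=(b>1.8*r)&(b>1.8*g)&(b>90),red=(r>150)&(g<50)&(b<60),green=(g>1.6*r)&(g>1.6*b)).items():
        nn,l,st,ce=cv2.connectedComponentsWithStats((mm&ok).astype(np.uint8))
        for i in range(1,nn):
            if st[i,4]>15: 
                q=P[l==i]; print(n,nm,ce[i].round(),st[i,4],np.median(q,0).round(3),q.min(0).round(3),q.max(0).round(3))
P=D['scene']['P']
for nm,(u0,v0,u1,v1) in dict(blue=(232,145,270,178),plain=(220,208,260,244),jar=(183,160,217,202),bottle=(274,165,306,217)).items():
    q=P[v0:v1,u0:u1].reshape(-1,3); q=q[q[:,2]>.012]; print(nm,q.min(0).round(3),q.max(0).round(3),cv2.minAreaRect((q[:,:2]*1000).astype(np.float32)))
p=D['scene']['p'][100:280,150:350]; cv2.imwrite('pics/crop.png',cv2.resize(p,None,fx=3.6,fy=3.3,interpolation=2))
E
```

```text
scene 8233 z 0.13820524595257333 ((557.662109375, 156.77513122558594), (288.4935302734375, 225.261474609375), 77.32202911376953)
scene blue [112.  32.] 1470 [ 0.426 -1.271  0.031] [ 0.287 -1.417  0.01 ] [ 0.546 -1.181  0.056]
scene blue [250. 156.] 206 [ 0.433 -0.389  0.042] [ 0.405 -0.416  0.034] [ 0.455 -0.364  0.047]
scene red [332. 227.] 74 [ 0.465 -0.017  0.106] [ 0.458 -0.041  0.102] [0.473 0.006 0.11 ]
scene green [175.  10.] 1068 [ 0.198 -1.211  0.071] [ 0.062 -1.334  0.048] [ 0.273 -1.149  0.107]
scene green [233. 135.] 357 [ 0.409 -0.505  0.033] [ 0.371 -0.543  0.01 ] [ 0.44  -0.48   0.051]
scene green [281. 144.] 437 [ 0.329 -0.388  0.034] [ 0.294 -0.429  0.011] [ 0.35  -0.361  0.048]
scene green [194. 146.] 445 [ 0.523 -0.527  0.033] [ 0.486 -0.571  0.01 ] [ 0.555 -0.502  0.048]
scene green [308. 166.] 492 [ 0.329 -0.265  0.034] [ 0.293 -0.307  0.01 ] [ 0.433 -0.19   0.125]
top 3475 z 0.1378056100923255 ((581.4071655273438, 154.40078735351562), (280.43389892578125, 183.57542419433594), 77.1002426147461)
top blue [357. 236.] 64 [ 0.442 -0.378  0.043] [ 0.426 -0.4    0.035] [ 0.452 -0.369  0.051]
top blue [363. 238.] 23 [ 0.434 -0.396  0.043] [ 0.419 -0.415  0.039] [ 0.452 -0.377  0.048]
top green [321. 271.] 95 [ 0.34  -0.268  0.035] [ 0.316 -0.295  0.021] [ 0.355 -0.252  0.048]
blue [ 0.344 -0.428  0.012] [ 0.46  -0.359  0.047] ((401.5327453613281, -391.5165100097656), (122.55232238769531, 61.053123474121094), 6.005992412567139)
plain [ 0.547 -0.239  0.012] [ 0.623 -0.171  0.048] ((584.3024291992188, -204.1547393798828), (58.14948654174805, 68.58595275878906), 74.56371307373047)
jar [ 0.56  -0.411  0.012] [ 0.624 -0.347  0.083] ((590.3720703125, -379.36639404296875), (65.8147201538086, 61.094058990478516), 29.110492706298828)
bottle [ 0.337 -0.301  0.012] [ 0.47  -0.169  0.128] ((397.8961486816406, -229.730712890625), (165.37745666503906, 58.8619270324707), 35.20600509643555)
```

View pics/crop.png

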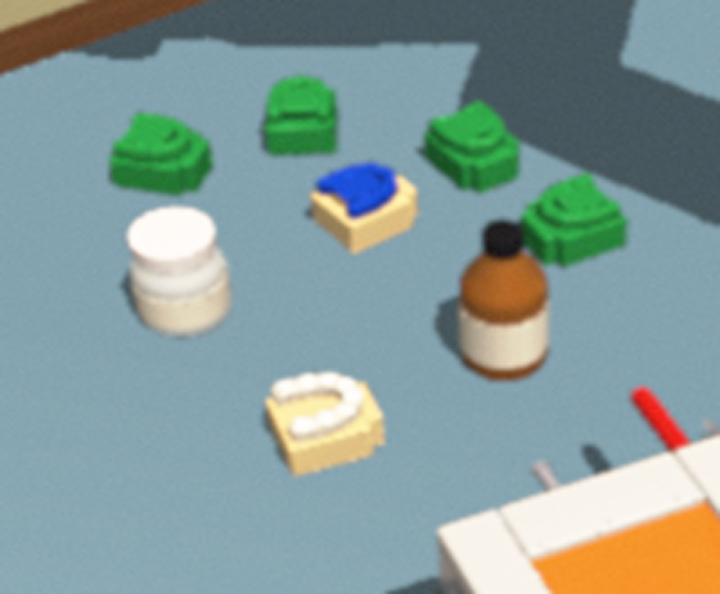

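Unit fit: centre (0.581, 0.154), yaw about −12.9°. The knob predicted from that matches the red one measured (0.460, −0.031, 0.101). The crop confirms that the blue-tray cream model is the target. Next I align the tool with the unit: tool x is unit −y, tool y is unit −x, and tool z points down.

Request:
{"api": "move_arm", "payload": {
  "rows": "0 0 -10.2 0 0 0 0.036; 0 0 -10.2 0 0 0 0.036; 0 0 -10.2 0 0 0 0.036; 0 0 -10.2 0 0 0 0.036; 0 0 -10.2 0 0 0 0.036; 0 0 0 -0.06 0 0 0.036; 0 0 0 -0.06 0 0 0.036; 0 0 0 -0.06 0 0 0.036",
  "squeeze": 20
}}

```text
t: 1.1
eef_pos: [0.3376, -0.4285, 0.234]
ee_rot: [3.141, 0.0, -1.795]
force: [1.4, 0.6, 0.8]
width: 0.0358
gripper_force: 0.0
```

Request:
{"api": "move_arm", "payload": {
  "rows": "0 0 0 -0.062 0 0 0.036; 0 0 0 -0.062 0 0 0.036; 0 0 0 -0.062 0 0 0.036; 0 0 0 -0.062 0 0 0.036; 0 0 0 -0.062 0 0 0.036; 0 0 0 -0.062 0.01 0 0.036; 0 0 0 -0.062 0.01 0 0.036; 0 0 0 -0.062 0.01 0 0.036"
}}

```text
t: 2.1
eef_pos: [0.418, 0.0611, 0.2348]
ee_rot: [-3.141, 0.001, -1.794]
force: [1.1, -0.9, -0.4]
width: 0.0364
gripper_force: 0.0
```

Request:
{"api": "move_arm", "payload": {
  "rows": "0 0 0 -0.062 0 0 0.036; 0 0 0 -0.062 0 0 0.036; 0 0 0 0 0 0 0.036"
}}

```text
t: 2.48
eef_pos: [0.4464, 0.1834, 0.2338]
ee_rot: [3.141, -0.001, -1.791]
force: [-0.1, -0.4, 0.0]
width: 0.0362
gripper_force: 0.0
```

```bash
cat >> h.py <<'E'
U0=np.array([.581,.154]); YAW=np.radians(-12.9)
RU=np.array([[np.cos(YAW),-np.sin(YAW)],[np.sin(YAW),np.cos(YAW)]])
def toU(P): P=np.atleast_2d(P).copy(); P[...,:2]=(P[...,:2]-U0)@RU; return P
def fromU(P): P=np.atleast_2d(P).astype(float).copy(); P[...,:2]=P[...,:2]@RU.T+U0; return P
def st():
    s=arm.get_state(); print('t',s['t'],'U',toU(s['eef_pos']).round(4),'W',s['eef_pos'].round(4),'rot',np.degrees(s['ee_rot']).round(1),'w',round(s['width'],4),'gf',s['gripper_force'],'F',np.round(s['force'],1))
E
python3 - <<'E'
from h import *
st(); print(arm.get_state()['q'])
p,d,c,W=grab('wrist'); P=toU(cloud(d,c,W).reshape(-1,3)).reshape(420,560,3); np.savez('w1.npz',p=p,P=P)
for q in proj(fromU([[-.136,-.065,.127],[-.136,0,.127],[-.136,.065,.127],[-.09,0,.139]]),c,W): cv2.circle(p,tuple(int(i) for i in q),3,(0,255,0),1)
cv2.imwrite('pics/w1.png',p)
E
```

```text
t 2.475 U [[-0.1377 -0.0014  0.2338]] W [0.4464 0.1834 0.2338] rot [ 180.    -0.  -102.6] w 0.0362 gf 0.0 F [-0.1 -0.4  0. ]
[ 7.98494359e-01  3.85241607e-02 -3.98189109e-01 -1.66629799e-06
 -1.13507408e+00 -1.01868207e+00]
```

View pics/w1.png

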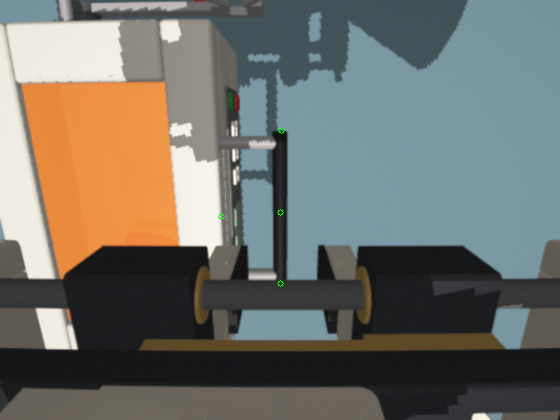

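The close view shows the projected handle points (280,131)–(280,283) on the black bar, so the unit pose is good. I descend and grip, and compute the arc for lifting.

Request:
{"api": "move_arm", "payload": {
  "rows": "0 0 0 0 -0.0015 0.04 0.036; 0 0 0 0 0 0.04 0.036; 0 0 0 0 0 0.038 0.036; 0 0 0 0 0 0 0.036; 0 0 0 0 0 0 0; 0 0 0 0 0 0 0; 0 0 0 0 0 0 0; 0 0 0 0 0 0 0",
  "squeeze": 20
}}

```text
t: 3.52
eef_pos: [0.448, 0.1801, 0.1177]
ee_rot: [-3.14, 0.001, -1.794]
force: [-1.4, 0.5, 6.6]
width: 0.011
gripper_force: 20.0
```

```bash
python3 - <<'E'
from h import *
st()
a=np.linspace(0,1.46,17); x=-.226*np.cos(a)+.012*np.sin(a); z=.226*np.sin(a)+.012*np.cos(a)
for i,r in enumerate(np.c_[-np.diff(x),-np.diff(z)].round(4)): print(i,r,end='; ')
# stay knob arc 0->2.3, 
b=np.linspace(0,2.28,17); x=-.092*np.cos(b); z=.092*np.sin(b)
print(); 
for i,r in enumerate(np.c_[-np.diff(x),-np.diff(z)].round(4)): print(i,r,end='; ')
E
```

```text
t 3.525 U [[-0.1354 -0.0042  0.1177]] W [0.448  0.1801 0.1177] rot [-1.799e+02  1.000e-01 -1.028e+02] w 0.011 gf 20.00054508447647 F [-1.4  0.5  6.6]
0 [-0.002  -0.0205]; 1 [-0.0039 -0.0203]; 2 [-0.0057 -0.0198]; 3 [-0.0075 -0.0192]; 4 [-0.0092 -0.0185]; 5 [-0.0109 -0.0175]; 6 [-0.0124 -0.0165]; 7 [-0.0139 -0.0153]; 8 [-0.0152 -0.014 ]; 9 [-0.0164 -0.0125]; 10 [-0.0175 -0.011 ]; 11 [-0.0184 -0.0093]; 12 [-0.0192 -0.0076]; 13 [-0.0198 -0.0058]; 14 [-0.0203 -0.004 ]; 15 [-0.0205 -0.0021]; 
0 [-0.0009 -0.0131]; 1 [-0.0028 -0.0128]; 2 [-0.0046 -0.0123]; 3 [-0.0063 -0.0115]; 4 [-0.0078 -0.0105]; 5 [-0.0092 -0.0093]; 6 [-0.0105 -0.0079]; 7 [-0.0115 -0.0063]; 8 [-0.0123 -0.0046]; 9 [-0.0128 -0.0028]; 10 [-0.0131 -0.001 ]; 11 [-0.0131  0.0009]; 12 [-0.0128  0.0027]; 13 [-0.0123  0.0045]; 14 [-0.0115  0.0062]; 15 [-0.0105  0.0078];
```

Request:
{"api": "move_arm", "payload": {
  "rows": "0 0 0 0 -0.002 -0.0205 0; 0 0 0 0 -0.004 -0.0203 0; 0 0 0 0 -0.0057 -0.0198 0; 0 0 0 0 -0.0075 -0.0192 0; 0 0 0 0 -0.0092 -0.0185 0; 0 0 0 0 -0.0109 -0.0175 0; 0 0 0 0 -0.0124 -0.0165 0; 0 0 0 0 -0.0139 -0.0153 0"
}}

```text
t: 4.53
eef_pos: [0.5087, 0.1662, 0.2653]
ee_rot: [3.137, 0.001, -1.794]
force: [-16.8, 9.1, 13.6]
width: 0.0113
gripper_force: 20.0
```

Request:
{"api": "move_arm", "payload": {
  "rows": "0 0 0 0 -0.0152 -0.014 0; 0 0 0 0 -0.0164 -0.0125 0; 0 0 0 0 -0.0175 -0.011 0; 0 0 0 0 -0.0184 -0.0093 0; 0 0 0 0 -0.0192 -0.0076 0; 0 0 0 0 -0.0198 -0.0058 0; 0 0 0 0 -0.0203 -0.004 0; 0 0 0 0 -0.0205 -0.0021 0"
}}

```text
t: 5.52
eef_pos: [0.6556, 0.1332, 0.3314]
ee_rot: [-3.141, 0.002, -1.794]
force: [-1.3, 3.2, 3.2]
width: 0.0113
gripper_force: 20.0
```

Request:
{"api": "move_arm", "payload": {
  "rows": "0 0 0 0 0 0 0; 0 0 0 0 0 0 0"
}}

```text
t: 5.78
eef_pos: [0.6556, 0.1331, 0.3311]
ee_rot: [-3.14, 0.002, -1.794]
force: [0.8, 3.7, 4.5]
width: 0.0112
gripper_force: 20.0
```

```bash
python3 - <<'E'
from h import *
st(); p,d,c,W=grab('scene'); np.savez('s2.npz',p=p,P=toU(cloud(d,c,W).reshape(-1,3)).reshape(420,560,3)); cv2.imwrite('pics/s2.png',p)
E
```

```text
t 5.775 U [[ 0.0774 -0.0037  0.3311]] W [0.6556 0.1331 0.3311] rot [-1.799e+02  1.000e-01 -1.028e+02] w 0.0112 gf 20.012743771076202 F [0.8 3.7 4.5]
```

View pics/s2.png

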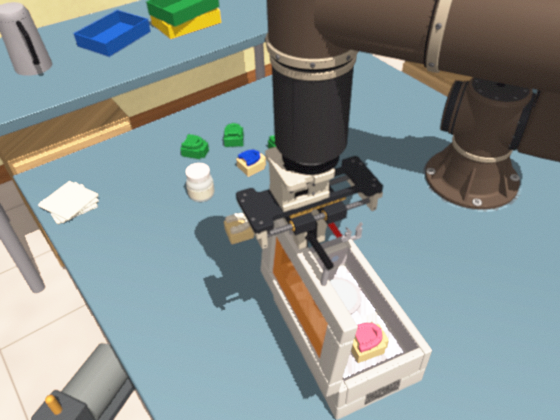

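The scene view shows the lid upright at about 1.46 rad. The cure plate (345,295) is in the −y half, beside the stay, and the pink model (368,340) is in the +y half. I release the handle and go to the knob.

Request:
{"api": "move_arm", "payload": {
  "rows": "0 0 0 0 0 0 0.036; 0 0 0 0 0 0 0.036; 0 0 0 0 0 -0.05 0.036; 0 0 0 0.051 0.0386 0 0.036; 0 0 0 0.051 0.0386 0 0.036; 0 0 0 0.051 0.0386 0 0.036; 0 0 0 0.051 0.0386 0 0.036; 0 0 0 0 0 0.05 0.036"
}}

```text
t: 6.82
eef_pos: [0.4626, -0.0307, 0.3343]
ee_rot: [-3.133, 0.004, -1.796]
force: [1.9, 1.5, -1.4]
width: 0.0359
gripper_force: 0.0
```

Request:
{"api": "move_arm", "payload": {
  "rows": "0 0 0 0 0 0.06 0.036; 0 0 0 0 0 0.06 0.036; 0 0 0 0 0 0 0.036"
}}

```text
t: 7.2
eef_pos: [0.4602, -0.0296, 0.207]
ee_rot: [3.134, -0.004, -1.795]
force: [0.4, -1.1, 1.3]
width: 0.036
gripper_force: 0.0
```

```bash
python3 - <<'E'
from h import *
st()
P=np.load('s2.npz')['P']; p=np.load('s2.npz')['p'].astype(int)
m=(P[...,2]>.057)&(P[...,2]<.068)&(abs(P[...,0])<.07)&(abs(P[...,1])<.12)
q=P[m]; print('plate?',len(q),q.min(0),q.max(0),cv2.minEnclosingCircle((q[:,:2]*1000).astype(np.float32)))
p,d,c,W=grab('wrist'); P=toU(cloud(d,c,W).reshape(-1,3)).reshape(420,560,3); np.savez('w2.npz',p=p,P=P)
b,g,r=p.astype(int).transpose(2,0,1)
m=(r>120)&(g<70)&(b<70)&(P[...,2]>.08)&(P[...,2]<.13); q=P[m]; print('knob',len(q),q.min(0).round(4),q.max(0).round(4),np.median(q,0).round(4))
# lid: points on stud side
cv2.imwrite('pics/w2.png',p)
E
```

```text
t 7.2 U [[-0.0767 -0.206   0.207 ]] W [ 0.4602 -0.0296  0.207 ] rot [ 179.5   -0.3 -102.9] w 0.036 gf 0.0 F [ 0.4 -1.1  1.3]
plate? 817 [-0.06998003 -0.10477913  0.05700154] [0.03944752 0.10196444 0.0679737 ] ((-0.7320842146873474, -3.008000373840332), 106.13362884521484)
knob 742 [-0.081  -0.2212  0.0996] [-0.0684 -0.1604  0.109 ] [-0.0728 -0.1933  0.1065]
```

Request:
{"api": "move_arm", "payload": {
  "rows": "0 0 0 0 0 0.05 0.036; 0 0 0 0 0 0.05 0.036; 0 0 0 0 0 0.017 0.036; 0 0 0 0 0 0 0.036; 0 0 0 0 0 0 0; 0 0 0 0 0 0 0; 0 0 0 0 0 0 0",
  "squeeze": 15
}}

```text
t: 8.12
eef_pos: [0.4621, -0.0281, 0.0941]
ee_rot: [3.139, 0.0, -1.796]
force: [-8.3, 8.7, 14.4]
width: 0.0134
gripper_force: 15.0
```

Request:
{"api": "move_arm", "payload": {
  "rows": "0 0 0 0 -0.0009 -0.0131 0; 0 0 0 0 -0.0028 -0.0128 0; 0 0 0 0 -0.0046 -0.0123 0; 0 0 0 0 -0.0063 -0.0115 0; 0 0 0 0 -0.0078 -0.0105 0; 0 0 0 0 -0.0092 -0.0093 0; 0 0 0 0 -0.0105 -0.0079 0; 0 0 0 0 -0.0115 -0.0063 0"
}}

```text
t: 9.12
eef_pos: [0.5149, -0.0405, 0.1792]
ee_rot: [3.141, -0.0, -1.794]
force: [-3.5, -0.3, 2.0]
width: 0.0132
gripper_force: 15.0
```

```bash
python3 - <<'E'
from h import *
st()
E
```

```text
t 9.125 U [[-0.021  -0.2044  0.1792]] W [ 0.5149 -0.0405  0.1792] rot [ 180.    -0.  -102.8] w 0.0132 gf 15.002012997865677 F [-3.5 -0.3  2. ]
```

Request:
{"api": "move_arm", "payload": {
  "rows": "0 0 0 0 -0.0123 -0.0046 0; 0 0 0 0 -0.0128 -0.0028 0; 0 0 0 0 -0.0131 -0.001 0; 0 0 0 0 -0.0131 0.0009 0; 0 0 0 0 -0.0128 0.0027 0; 0 0 0 0 -0.0123 0.0045 0; 0 0 0 0 -0.0115 0.0062 0"
}}

```text
t: 10.0
eef_pos: [0.6025, -0.0601, 0.1706]
ee_rot: [3.141, -0.0, -1.795]
force: [-1.3, -1.4, 0.1]
width: 0.0137
gripper_force: 15.0
```

```bash
python3 - <<'E'
from h import *
st(); p,d,c,W=grab('scene'); P=toU(cloud(d,c,W).reshape(-1,3)).reshape(420,560,3); np.savez('s3.npz',p=p,P=P); cv2.imwrite('pics/s3.png',cv2.resize(p[180:380,220:470],None,fx=3,fy=3))
E
```

```text
t 10.0 U [[ 0.0687 -0.2039  0.1706]] W [ 0.6025 -0.0601  0.1706] rot [ 180.    -0.  -102.8] w 0.0137 gf 15.001720637083054 F [-1.3 -1.4  0.1]
```

View pics/s3.png

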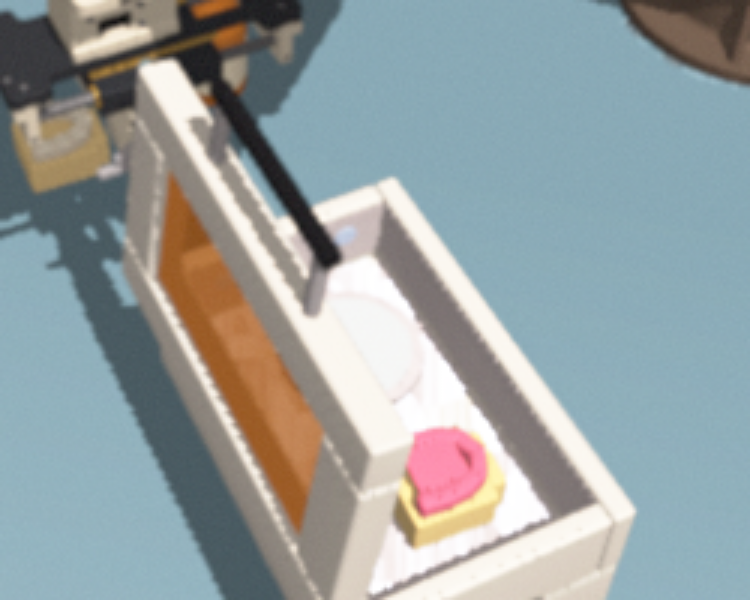

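The crop shows the lid still upright and the stay's end near the stud. I take the last step, release and check.

Request:
{"api": "move_arm", "payload": {
  "rows": "0 0 0 0 -0.007 0.0052 0; 0 0 0 0 -0.0025 0.002 0; 0 0 0 0 0 0 0; 0 0 0 0 0 0 0.036; 0 0 0 0 0 0 0.036; 0 0 0 0 0 0 0.036; 0 0 0 0 0 0 0.036"
}}

```text
t: 10.92
eef_pos: [0.611, -0.0619, 0.1642]
ee_rot: [-3.141, 0.0, -1.795]
force: [-0.7, 0.4, 0.0]
width: 0.0353
gripper_force: 0.0
```

Request:
{"api": "move_arm", "payload": {
  "rows": "0 0 0 0 0 -0.05 0.036; 0 0 0 0 0 -0.06 0.036; 0 0 0 0.05 0 -0.06 0.036; 0 0 0 0.06 0.03 0 0.036; 0 0 0 0 0 0 0.036"
}}

```text
t: 11.55
eef_pos: [0.5605, -0.1516, 0.3236]
ee_rot: [-3.139, 0.001, -1.798]
force: [0.6, 0.4, -0.6]
width: 0.0362
gripper_force: 0.0
```

```bash
python3 - <<'E'
from h import *
st(); p,d,c,W=grab('wrist'); P=toU(cloud(d,c,W).reshape(-1,3)).reshape(420,560,3); np.savez('w3.npz',p=p,P=P)
b,g,r=p.astype(int).transpose(2,0,1)
m=(r>120)&(g<70)&(b<70)&(P[...,2]>.08)&(P[...,2]<.25); q=P[m]; print('knob wrist',len(q),q.min(0).round(4),q.max(0).round(4),np.median(q,0).round(4))
for n in ('scene','top'):
    p,d,c,W=grab(n); P=toU(cloud(d,c,W).reshape(-1,3)).reshape(420,560,3); np.savez(n[0]+'4.npz',p=p,P=P,W=W)
    b,g,r=p.astype(int).transpose(2,0,1)
    m=(r>120)&(g<70)&(b<70)&(P[...,2]>.08)&(P[...,2]<.25)&(abs(P[...,0])<.15)&(P[...,1]<-.13); q=P[m]; print('knob',n,len(q),q.size and (q.min(0).round(4),q.max(0).round(4),np.median(q,0).round(4)))
    m=(P[...,2]>.2)&(P[...,2]<.285)&(abs(P[...,1])<.14)&(P[...,0]>.04)&(P[...,0]<.16); q=P[m]; 
    A=np.c_[q[:,2],np.ones(len(q))]
    if n=='scene': print('lid back', np.linalg.lstsq(A[q[:,0]>.095],q[q[:,0]>.095,0],rcond=None)[0],len(q))
    cv2.imwrite(f'pics/{n}4.png',p)
p=np.load('t4.npz')['p']; cv2.imwrite('pics/t4.png',cv2.resize(p[120:270,90:290],None,fx=4,fy=4))
E
```

```text
t 11.55 U [[ 0.0482 -0.3025  0.3236]] W [ 0.5605 -0.1516  0.3236] rot [-179.9    0.  -103. ] w 0.0362 gf 0.0 F [ 0.6  0.4 -0.6]
knob wrist 286 [ 0.071  -0.2206  0.168 ] [ 0.0839 -0.1588  0.1783] [ 0.0772 -0.1738  0.1758]
knob scene 33 (array([ 0.0733, -0.2179,  0.1697]), array([ 0.0821, -0.1928,  0.1787]), array([ 0.079 , -0.2078,  0.1744]))
lid back [-0.05507817  0.11069141] 2941
knob top 64 (array([ 0.0682, -0.2198,  0.167 ]), array([ 0.0843, -0.1611,  0.1808]), array([ 0.0744, -0.1905,  0.1737]))
```

View pics/t4.png

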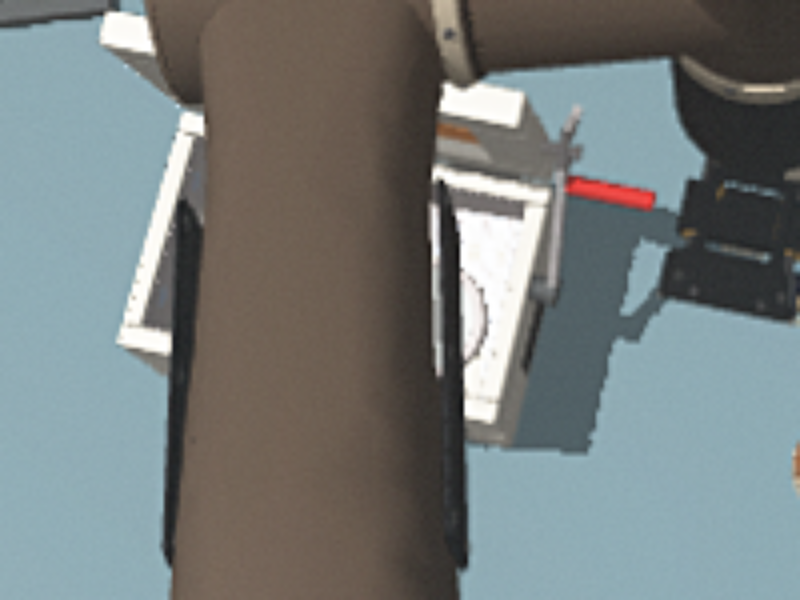

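The top view shows the stay (560,230) hooked over the stud with the red knob at (610,192). The knob measures x 0.077, z ≈ 0.171, so the stay is at about 2.28 rad and hooked. The plate is partly visible at (470,315). On to the blue model.

Request:
{"api": "move_arm", "payload": {
  "rows": "0 0 0 0.052 0.014 0.012 0.08; 0 0 0 0.052 0.014 0.012 0.08; 0 0 0 0.052 0.014 0.012 0.08; 0 0 0 0.052 0.014 0.012 0.08; 0 0 0 0.052 0.014 0.012 0.08; 0 0 0 0 0 0 0.08"
}}

```text
t: 12.45
eef_pos: [0.435, -0.3889, 0.26]
ee_rot: [3.138, 0.001, -1.798]
force: [-0.1, 0.0, -0.4]
width: 0.0796
gripper_force: 0.0
```

```bash
python3 - <<'E'
from h import *
st(); p,d,c,W=grab('wrist'); P=cloud(d,c,W); np.savez('w5.npz',p=p,P=P)
cv2.imwrite('pics/w5.png',p)
# model pts
X=P[...,0];Y=P[...,1];Z=P[...,2]
m=(Z>.012)&(Z<.06)&(np.hypot(X-.43,Y+.39)<.06)
q=P[m]; print(len(q),q.min(0),q.max(0),cv2.minAreaRect((q[:,:2]*1000).astype(np.float32)))
b,g,r=p.astype(int).transpose(2,0,1)
mm=m&(b>1.5*r); print('tray',np.median(P[mm],0),cv2.minAreaRect((P[mm][:,:2]*1000).astype(np.float32)))
for n in('scene','top'):
    p,d,c,W=grab(n); P=toU(cloud(d,c,W).reshape(-1,3)).reshape(420,560,3); np.savez(n[0]+'6.npz',p=p,P=P)
    m=(P[...,2]>.059)&(P[...,2]<.068)&(abs(P[...,0])<.06)&(P[...,1]>-.12)&(P[...,1]<0)
    q=P[m]; print(n,'plate',len(q),q.size and (q.min(0).round(3),q.max(0).round(3),cv2.minEnclosingCircle((q[:,:2]*1000).astype(np.float32))))
p=np.load('t6.npz')['p']; cv2.imwrite('pics/t6.png',cv2.resize(p[120:270,90:290],None,fx=3,fy=3))
p=np.hstack([np.load('w5.npz')['p'][:,:560],]); t=cv2.imread('pics/t6.png'); q=cv2.resize(p,(600*560//560,450)); o=cv2.resize(np.hstack([q,t]),(800,300)); cv2.imwrite('pics/both.png',o)
E
```

```text
t 12.45 U [[-0.0211 -0.5618  0.26  ]] W [ 0.435  -0.3889  0.26  ] rot [ 179.8    0.  -103. ] w 0.0796 gf 0.0 F [-0.1  0.  -0.4]
2518 [ 0.39489577 -0.41958382  0.01206956] [ 0.46097612 -0.365252    0.04637825] ((427.9737548828125, -392.1929016113281), (65.94435119628906, 54.327903747558594), 0.8227972388267517)
tray [ 0.43299303 -0.39348244  0.04385471] ((429.96392822265625, -392.0804443359375), (51.55704879760742, 50.964378356933594), 1.0256351232528687)
scene plate 615 (array([-0.06 , -0.104,  0.059]), array([-0.019, -0.01 ,  0.067]), ((-23.92459487915039, -57.07164764404297), 47.011844635009766))
top plate 593 (array([-0.06 , -0.111,  0.059]), array([ 0.059, -0.003,  0.068]), ((4.406503677368164, -60.7237548828125), 72.45990753173828))
```

View pics/both.png

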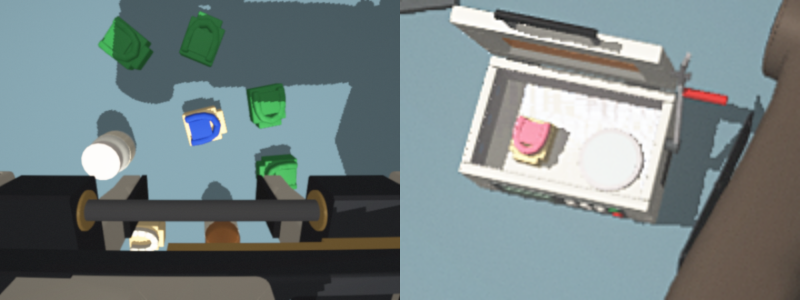

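The wrist view shows the blue-tray model (203,127) clear of the green look-alikes. Its fit is 65.9 × 54.3 mm centred at (0.428, −0.392), yaw about 1°. The top view shows the plate (611,158) and the pink model (532,138), with the stay hooked. I turn the tool, descend and grip across the 54 mm width while the plate centre is fitted.

Request:
{"api": "move_arm", "payload": {
  "rows": "0 0 10.7 0 0 0 0.08; 0 0 10.7 0 0 0 0.08; 0 0 10.7 0 0 0 0.08; 0 0 10.7 0 0 0 0.08; 0 0 10.7 0 0 0 0.08; 0 0 10.7 0 0 0 0.08; 0 0 10.7 0 0 0 0.08; 0 0 1.3 0 0 0 0.08"
}}

```text
t: 13.6
eef_pos: [0.4376, -0.3861, 0.2624]
ee_rot: [-3.141, 0.001, -3.122]
force: [-0.1, 0.0, 0.7]
width: 0.0799
gripper_force: 0.0
```

Request:
{"api": "move_arm", "payload": {
  "rows": "0 0 0 0.007 -0.003 0.03 0.08; 0 0 0 0 0 0.06 0.08; 0 0 0 0 0 0.06 0.08; 0 0 0 0 0 0 0.08"
}}

```text
t: 14.1
eef_pos: [0.4272, -0.3883, 0.1083]
ee_rot: [3.137, -0.008, -3.121]
force: [-0.5, -0.5, 0.0]
width: 0.0804
gripper_force: 0.0
```

```bash
python3 - <<'E'
from h import *
st()
p,d,c,W=grab('wrist'); P=cloud(d,c,W); X,Y,Z=P.transpose(2,0,1)
m=(Z>.012)&(Z<.06)&(np.hypot(X-.43,Y+.39)<.06); q=P[m]; print(len(q),q.min(0).round(4),q.max(0).round(4))
cv2.imwrite('pics/w7.png',p)
p=np.load('t6.npz')['p']; c=arm.camera_model('top'); W=np.linalg.inv(np.array(c['camera_from_world']))
s=.0005; yy,xx=np.mgrid[-.13:.13:s,-.08:.08:s]   # rows y, cols x (unit)
uv=proj(fromU(np.stack([xx.ravel(),yy.ravel(),np.full(xx.size,.062)],1)),c,W).reshape(*xx.shape,2).astype(np.float32)
g=cv2.cvtColor(cv2.remap(p,uv[...,0],uv[...,1],1),cv2.COLOR_BGR2GRAY); cv2.imwrite('pics/rect.png',g)
h=cv2.HoughCircles(cv2.GaussianBlur(g,(5,5),0),cv2.HOUGH_GRADIENT,1,20,param1=40,param2=8,minRadius=90,maxRadius=102)
for x,y,r in h[0][:5]: print('plate U',-.08+x*s,-.13+y*s,r*s)
E
```

```text
t 14.1 U [[-0.0289 -0.563   0.1083]] W [ 0.4272 -0.3883  0.1083] rot [ 179.8   -0.4 -178.8] w 0.0804 gf 0.0 F [-0.5 -0.5  0. ]
6226 [ 0.3948 -0.4198  0.012 ] [ 0.461  -0.3652  0.0463]
plate U -0.015249997 -0.061249994 0.048450004
plate U 0.0037500039 0.09275001 0.0496
plate U -0.029249996 0.04075001 0.0496
plate U 0.014250003 0.05475001 0.0507
plate U 0.024250008 0.055750012 0.0485
```

Request:
{"api": "move_arm", "payload": {
  "rows": "0 0 0 0 -0.004 0.05 0.08; 0 0 0 0 0 0.03 0.08; 0 0 0 0 0 0.014 0.08; 0 0 0 0 0 0 0.08; 0 0 0 0 0 0 0.03; 0 0 0 0 0 0 0.03; 0 0 0 0 0 0 0.03; 0 0 0 0 0 0 0.03",
  "squeeze": 25
}}

```text
t: 15.15
eef_pos: [0.4298, -0.3945, 0.0188]
ee_rot: [-3.141, 0.001, -3.125]
force: [-0.4, 2.5, 7.6]
width: 0.0539
gripper_force: 25.0
```

```bash
python3 - <<'E'
from h import *
st(); g=cv2.imread('pics/rect.png'); cv2.circle(g,(int((.08-.01525)/.0005),int((.13-.06125)/.0005)),96,(0,255,0),1)
cv2.imwrite('pics/rect2.png',g)
E
```

```text
t 15.15 U [[-0.025  -0.5684  0.0188]] W [ 0.4298 -0.3945  0.0188] rot [-180.    0. -179.] w 0.0539 gf 25.000912249088287 F [-0.4  2.5  7.6]
```

View pics/rect2.png

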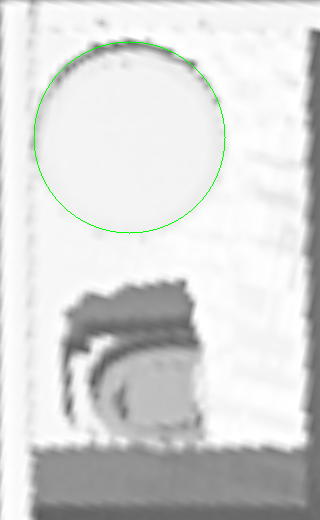

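The rectified view shows the fitted circle hugging the plate, centred at unit (−0.015, −0.061). The model is gripped at width 53.9 mm. Lift, turn and carry.

Request:
{"api": "move_arm", "payload": {
  "rows": "0 0 0 0 0 -0.03 0.03; 0 0 0 0 0 -0.05 0.03; 0 0 0 0 0 -0.06 0.03; 0 0 0 0 0 -0.06 0.03; 0 0 0 0 0 -0.04 0.03; 0 0 7 0 0 0 0.03; 0 0 7 0 0 0 0.03; 0 0 0 0 0.03 0 0.03"
}}

```text
t: 16.15
eef_pos: [0.4357, -0.3657, 0.2575]
ee_rot: [3.141, -0.001, 2.91]
force: [0.6, 1.0, -1.0]
width: 0.0538
gripper_force: 25.0
```

Request:
{"api": "move_arm", "payload": {
  "rows": "0 0 0 0 0.05 0 0.03; 0 0 0 0 0.06 0 0.03; 0 0 0 0 0.06 0 0.03; 0 0 0 0 0.06 0 0.03; 0 0 0 0 0.06 0 0.03; 0 0 0 0 0.06 0 0.03; 0 0 0 -0.0115 0.06 0 0.03; 0 0 0 0 0.05 0 0.03"
}}

```text
t: 17.15
eef_pos: [0.5516, 0.0826, 0.2578]
ee_rot: [-3.141, -0.0, 2.915]
force: [-0.1, -1.2, -1.7]
width: 0.0534
gripper_force: 25.0
```

Request:
{"api": "move_arm", "payload": {
  "rows": "0 0 0 0 0.017 0 0.03; 0 0 0 0 0 0 0.03; 0 0 0 0 0 0 0.03"
}}

```text
t: 17.52
eef_pos: [0.5546, 0.0961, 0.258]
ee_rot: [-3.141, -0.0, 2.914]
force: [0.8, 0.4, -0.9]
width: 0.054
gripper_force: 25.0
```

```bash
python3 - <<'E'
from h import *
st(); print(arm.get_state()['q'])
E
```

```text
t 17.525 U [[-0.0128 -0.0623  0.258 ]] W [0.5546 0.0961 0.258 ] rot [-180.    -0.   166.9] w 0.054 gf 24.999780356884003 F [ 0.8  0.4 -0.9]
[ 5.19308188e-01  1.60267429e-01 -2.02855545e-01  4.52245659e-06
 -1.20825819e+00 -2.31795474e+00]
```

Request:
{"api": "move_arm", "payload": {
  "rows": "0 0 0 0 0.001 0.045 0.03; 0 0 0 0 0 0.045 0.03; 0 0 0 0 0 0.04 0.03; 0 0 0 0 0 0.03 0.03; 0 0 0 0 0 0.01 0.03; 0 0 0 0 0 0 0.03"
}}

```text
t: 18.27
eef_pos: [0.5553, 0.0972, 0.0884]
ee_rot: [-3.141, -0.0, 2.913]
force: [0.1, -0.7, -0.5]
width: 0.0541
gripper_force: 25.0
```

```bash
python3 - <<'E'
from h import *
st()
for n in('top','scene'):
    p,d,c,W=grab(n); P=toU(cloud(d,c,W).reshape(-1,3)).reshape(420,560,3); b,g,r=p.astype(int).transpose(2,0,1)
    m=(b>1.6*r)&(b>1.6*g)&(P[...,2]>.06)&(P[...,2]<.2)&(abs(P[...,0])<.1)&(abs(P[...,1])<.14); q=P[m]
    print(n,len(q),q.size and (q.min(0).round(4),q.max(0).round(4)))
E
```

```text
t 18.275 U [[-0.0123 -0.0611  0.0884]] W [0.5553 0.0972 0.0884] rot [-180.    -0.   166.9] w 0.0541 gf 24.999869763851166 F [ 0.1 -0.7 -0.5]
top 7 (array([-0.0439, -0.0748,  0.1106]), array([-0.0351, -0.0586,  0.1579]))
scene 44 (array([-0.0339, -0.0844,  0.1098]), array([ 0.0141, -0.0239,  0.1898]))
```

Request:
{"api": "move_arm", "payload": {
  "rows": "0 0 0 0 0 0.003 0.03; 0 0 0 0 0 0.003 0.03; 0 0 0 0 0 0 0.03"
}}

```text
t: 18.75
eef_pos: [0.5551, 0.0979, 0.082]
ee_rot: [-3.142, -0.0, 2.914]
force: [-0.0, -0.5, -1.9]
width: 0.0541
gripper_force: 25.0
```

Request:
{"api": "move_arm", "payload": {
  "rows": "0 0 0 0 0 0.0015 0.03; 0 0 0 0 0 0 0.03"
}}

```text
t: 19.0
eef_pos: [0.5554, 0.0981, 0.0808]
ee_rot: [3.141, 0.0, 2.914]
force: [-0.2, -0.0, 2.0]
width: 0.054
gripper_force: 25.0
```

Contact was felt (force rose about 4 N). Release and retreat straight up.

Request:
{"api": "move_arm", "payload": {
  "rows": "0 0 0 0 0 0 0.064; 0 0 0 0 0 0 0.064; 0 0 0 0 0 0 0.064; 0 0 0 0 0 0 0.064; 0 0 0 0 0 -0.02 0.064; 0 0 0 0 0 -0.06 0.064; 0 0 0 0 0 -0.06 0.064; 0 0 0 0 0 -0.06 0.064"
}}

```text
t: 20.0
eef_pos: [0.5549, 0.0978, 0.2827]
ee_rot: [3.141, 0.0, 2.914]
force: [1.7, 0.2, -0.3]
width: 0.0641
gripper_force: 0.0
```

Request:
{"api": "move_arm", "payload": {
  "rows": "0 0 0 0.03 -0.06 0 0.036; 0 0 0 0.02 -0.06 0 0.036; 0 0 0 0 -0.06 0 0.036; 0 0 0 0 -0.06 0 0.036; 0 0 0 0 0 0 0.036"
}}

```text
t: 20.62
eef_pos: [0.4543, -0.1235, 0.2808]
ee_rot: [-3.142, 0.0, 2.909]
force: [1.1, 1.2, 0.0]
width: 0.0363
gripper_force: 0.0
```

```bash
python3 - <<'E'
from h import *
st()
for n in('top','scene'):
    p,d,c,W=grab(n); P=toU(cloud(d,c,W).reshape(-1,3)).reshape(420,560,3); b,g,r=p.astype(int).transpose(2,0,1); np.savez(n[0]+'8.npz',p=p,P=P)
    m=(b>1.6*r)&(b>1.6*g)&(P[...,2]>.06)&(P[...,2]<.2)&(abs(P[...,0])<.1)&(abs(P[...,1])<.14); q=P[m]
    print(n,'tray',len(q),q.size and (q.min(0).round(4),q.max(0).round(4)))
    m=(P[...,2]>.07)&(P[...,2]<.12)&(abs(P[...,0])<.06)&(P[...,1]<-.01)&(P[...,1]>-.115); q=P[m]
    print(n,'model',len(q),q.size and (q.min(0).round(4),q.max(0).round(4)), q.size and cv2.minAreaRect((q[:,:2]*1000).astype(np.float32)))
    m=(r>120)&(g<70)&(b<70)&(P[...,2]>.08)&(P[...,2]<.25)&(abs(P[...,0])<.15)&(P[...,1]<-.13); q=P[m]; print('knob',n,len(q),q.size and (q.min(0).round(4),q.max(0).round(4),np.median(q,0).round(4)))
o=np.hstack([cv2.resize(np.load('t8.npz')['p'][120:270,90:290],(400,300)),cv2.resize(np.load('s8.npz')['p'][180:380,220:470],(400,300))]); cv2.imwrite('pics/b8.png',o)
E
```

```text
t 20.625 U [[-0.0615 -0.2988  0.2808]] W [ 0.4543 -0.1235  0.2808] rot [-180.     0.   166.7] w 0.0363 gf 0.0 F [1.1 1.2 0. ]
top tray 0 0
top model 0 0 0
knob top 0 0
scene tray 302 (array([-0.0387, -0.0832,  0.0919]), array([-0.0041, -0.0349,  0.1094]))
scene model 526 (array([-0.0497, -0.0849,  0.0701]), array([-0.0026, -0.0325,  0.1094])) ((-26.139196395874023, -58.75413513183594), (46.96549606323242, 52.4869270324707), 0.38096725940704346)
knob scene 34 (array([ 0.0738, -0.2204,  0.1702]), array([ 0.0821, -0.1919,  0.1784]), array([ 0.0794, -0.2084,  0.1747]))
```

View pics/b8.png

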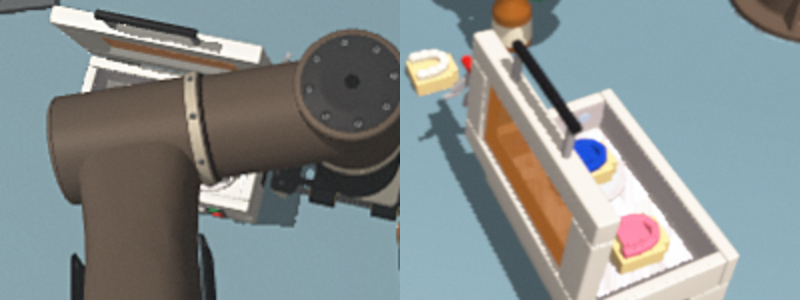

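The scene crop shows the blue model upright on the plate (590,158), the pink one untouched (640,240) and the stay still hooked. The model centre is about (−0.017, −0.059) against the plate's (−0.015, −0.061). Next I unhook.

Request:
{"api": "move_arm", "payload": {
  "rows": "0 0 -10.6 0 0 0 0.036; 0 0 -10.6 0 0 0 0.036; 0 0 -10.6 0 0 0 0.036; 0 0 -10.6 0 0 0 0.036; 0 0 -10.6 0 0 0 0.036; 0 0 -10.6 0 0 0 0.036; 0 0 -10.6 0 0 0 0.036; 0 0 -10.6 0 0 0 0.036"
}}

```text
t: 21.72
eef_pos: [0.4562, -0.119, 0.2804]
ee_rot: [3.141, 0.0, -1.881]
force: [-0.3, -0.5, 0.3]
width: 0.036
gripper_force: 0.0
```

Request:
{"api": "move_arm", "payload": {
  "rows": "0 0 -5.6 0 0 0 0.036; 0 0 0 -0.03 -0.046 0 0.036; 0 0 0 -0.03 -0.046 0 0.036; 0 0 0 -0.03 -0.046 0 0.036; 0 0 0 0 0 0 0.036; 0 0 0 0 0 0 0.036"
}}

```text
t: 22.48
eef_pos: [0.6101, -0.0614, 0.2796]
ee_rot: [3.14, -0.001, -1.789]
force: [0.4, 0.1, -0.2]
width: 0.0357
gripper_force: 0.0
```

```bash
python3 - <<'E'
from h import *
st()
p,d,c,W=grab('wrist'); P=toU(cloud(d,c,W).reshape(-1,3)).reshape(420,560,3)
b,g,r=p.astype(int).transpose(2,0,1)
m=(r>120)&(g<70)&(b<70)&(P[...,2]>.08)&(P[...,2]<.25); q=P[m]; print('knob',len(q),q.min(0).round(4),q.max(0).round(4),np.median(q,0).round(4))
b=np.linspace(2.28,0.02,17); x=-.092*np.cos(b); z=.092*np.sin(b)
for i,r in enumerate(np.c_[-np.diff(x),-np.diff(z)].round(4)): print(i,r,end='; ')
a=np.linspace(1.45,0,25); x=-.226*np.cos(a)+.012*np.sin(a); z=.226*np.sin(a)+.012*np.cos(a);print()
for i,r in enumerate(np.c_[-np.diff(x),-np.diff(z)].round(4)): print(i,r,end='; ')
E
```

```text
t 22.475 U [[ 0.0765 -0.2034  0.2796]] W [ 0.6101 -0.0614  0.2796] rot [ 179.9   -0.  -102.5] w 0.0357 gf 0.0 F [ 0.4  0.1 -0.2]
knob 1074 [ 0.0717 -0.2204  0.1697] [ 0.0845 -0.1588  0.1789] [ 0.0779 -0.193   0.1759]
0 [ 0.0104 -0.0077]; 1 [ 0.0114 -0.0062]; 2 [ 0.0122 -0.0045]; 3 [ 0.0127 -0.0028]; 4 [ 0.0129 -0.001 ]; 5 [0.013  0.0009]; 6 [0.0127 0.0027]; 7 [0.0122 0.0045]; 8 [0.0114 0.0061]; 9 [0.0105 0.0077]; 10 [0.0093 0.0091]; 11 [0.0079 0.0103]; 12 [0.0064 0.0113]; 13 [0.0047 0.0121]; 14 [0.003  0.0126]; 15 [0.0012 0.0129]; 
0 [0.0136 0.0013]; 1 [0.0135 0.0022]; 2 [0.0133 0.003 ]; 3 [0.0131 0.0038]; 4 [0.0129 0.0046]; 5 [0.0126 0.0053]; 6 [0.0122 0.0061]; 7 [0.0119 0.0068]; 8 [0.0114 0.0075]; 9 [0.011  0.0082]; 10 [0.0104 0.0088]; 11 [0.0099 0.0094]; 12 [0.0093 0.01  ]; 13 [0.0087 0.0106]; 14 [0.008  0.0111]; 15 [0.0073 0.0115]; 16 [0.0066 0.012 ]; 17 [0.0059 0.0123]; 18 [0.0051 0.0127]; 19 [0.0044 0.013 ]; 20 [0.0036 0.0132]; 21 [0.0028 0.0134]; 22 [0.002  0.0135]; 23 [0.0011 0.0136];
```

Request:
{"api": "move_arm", "payload": {
  "rows": "0 0 0 0.003 -0.001 0.05 0.036; 0 0 0 0 0 0.05 0.036; 0 0 0 0 0 0.017 0.036; 0 0 0 0 0 0 0.036; 0 0 0 0 0 0 0; 0 0 0 0 0 0 0; 0 0 0 0 0 0 0",
  "squeeze": 15
}}

```text
t: 23.4
eef_pos: [0.6107, -0.0658, 0.1647]
ee_rot: [-3.14, 0.001, -1.791]
force: [2.5, 0.6, 3.1]
width: 0.013
gripper_force: 15.0
```

Request:
{"api": "move_arm", "payload": {
  "rows": "0 0 0 0 0.0104 -0.0077 0; 0 0 0 0 0.0114 -0.0062 0; 0 0 0 0 0.0122 -0.0045 0; 0 0 0 0 0.0127 -0.0028 0; 0 0 0 0 0.0129 -0.001 0; 0 0 0 0 0.013 0.0009 0; 0 0 0 0 0.0127 0.0027 0; 0 0 0 0 0.0122 0.0045 0"
}}

```text
t: 24.4
eef_pos: [0.5141, -0.0442, 0.1771]
ee_rot: [3.141, 0.0, -1.791]
force: [1.7, 3.1, -1.6]
width: 0.0135
gripper_force: 15.0
```

```bash
python3 - <<'E'
from h import *
st()
E
```

```text
t 24.4 U [[-0.021  -0.2082  0.1771]] W [ 0.5141 -0.0442  0.1771] rot [ 180.     0.  -102.6] w 0.0135 gf 14.999491274356842 F [ 1.7  3.1 -1.6]
```

Request:
{"api": "move_arm", "payload": {
  "rows": "0 0 0 0 0.0114 0.0061 0; 0 0 0 0 0.0105 0.0077 0; 0 0 0 0 0.0093 0.0091 0; 0 0 0 0 0.0079 0.0103 0; 0 0 0 0 0.0064 0.0113 0; 0 0 0 0 0.0047 0.0121 0; 0 0 0 0 0.003 0.0126 0; 0 0 0 0 0.0012 0.0115 0"
}}

```text
t: 25.4
eef_pos: [0.4612, -0.0328, 0.0957]
ee_rot: [3.14, -0.0, -1.792]
force: [-2.2, 2.9, 0.8]
width: 0.0137
gripper_force: 15.0
```

Request:
{"api": "move_arm", "payload": {
  "rows": "0 0 0 0 0 0 0; 0 0 0 0 0 0 0.036; 0 0 0 0 0 0 0.036; 0 0 0 0 0 0 0.036; 0 0 0 0 0 -0.06 0.036; 0 0 0 0 0 -0.06 0.036; 0 0 0 0 0 -0.06 0.036; 0 0 0 0 0 -0.06 0.036"
}}

```text
t: 26.4
eef_pos: [0.4618, -0.033, 0.3395]
ee_rot: [-3.141, 0.0, -1.791]
force: [2.2, -0.1, 0.5]
width: 0.0364
gripper_force: 0.0
```

```bash
python3 - <<'E'
from h import *
st()
p,d,c,W=grab('wrist'); P=toU(cloud(d,c,W).reshape(-1,3)).reshape(420,560,3)
b,g,r=p.astype(int).transpose(2,0,1)
m=(r>120)&(g<70)&(b<70)&(P[...,2]>.08)&(P[...,2]<.25); q=P[m]; print('knob',len(q),q.min(0).round(4),q.max(0).round(4),np.median(q,0).round(4))
for n in ('scene','top'):
    p,d,c,W=grab(n); P=toU(cloud(d,c,W).reshape(-1,3)).reshape(420,560,3)
    m=(P[...,2]>.325)&(P[...,2]<.36)&(abs(P[...,1])<.06)&(P[...,0]>0)&(P[...,0]<.16)&(p.max(2)<70); q=P[m]; print(n,'handle',len(q),q.size and (q.min(0).round(4),q.max(0).round(4),np.median(q,0).round(4)))
E
```

```text
t 26.4 U [[-0.0745 -0.2089  0.3395]] W [ 0.4618 -0.033   0.3395] rot [-179.9    0.  -102.6] w 0.0364 gf 0.0 F [ 2.2 -0.1  0.5]
knob 490 [-0.0816 -0.2208  0.1007] [-0.0685 -0.1601  0.1102] [-0.0745 -0.1944  0.1069]
scene handle 407 (array([ 0.0725, -0.0588,  0.335 ]), array([0.0838, 0.0598, 0.3483]), array([0.0796, 0.0043, 0.3453]))
top handle 167 (array([ 0.0731, -0.0392,  0.3258]), array([0.0849, 0.0594, 0.3521]), array([0.0784, 0.0097, 0.3447]))
```

The stay is back at rest, and the lid still stands with its handle at x 0.0785, z 0.341. I grip the handle.

Request:
{"api": "move_arm", "payload": {
  "rows": "0 0 0 0 0 -0.06 0.036; 0 0 0 -0.0513 -0.0383 -0.005 0.036; 0 0 0 -0.0513 -0.0383 0 0.036; 0 0 0 -0.0513 -0.0383 0 0.036; 0 0 0 -0.0513 -0.0383 0 0.036; 0 0 0 0 0 0 0.036; 0 0 0 0 0 0 0.036",
  "squeeze": 20
}}

```text
t: 27.42
eef_pos: [0.6517, 0.1299, 0.4001]
ee_rot: [3.139, -0.002, -1.791]
force: [-0.5, -0.7, 1.6]
width: 0.0359
gripper_force: 0.0
```

```bash
python3 - <<'E'
from h import *
st()
E
```

```text
t 27.425 U [[ 0.0743 -0.0077  0.4001]] W [0.6517 0.1299 0.4001] rot [ 1.799e+02 -1.000e-01 -1.026e+02] w 0.0359 gf 0.0 F [-0.5 -0.7  1.6]
```

Request:
{"api": "move_arm", "payload": {
  "rows": "0 0 0 0 -0.004 0.02 0.036; 0 0 0 0 0 0.03 0.036; 0 0 0 0 0 0.019 0.036; 0 0 0 0 0 0 0.036; 0 0 0 0 0 0 0; 0 0 0 0 0 0 0; 0 0 0 0 0 0 0"
}}

```text
t: 28.3
eef_pos: [0.6558, 0.129, 0.3337]
ee_rot: [-3.141, 0.001, -1.791]
force: [-0.8, -0.0, 2.4]
width: 0.0116
gripper_force: 9.3
```

Request:
{"api": "move_arm", "payload": {
  "rows": "0 0 0 0 0.0136 0.0013 0; 0 0 0 0 0.0135 0.0022 0; 0 0 0 0 0.0133 0.003 0; 0 0 0 0 0.0131 0.0038 0; 0 0 0 0 0.0129 0.0046 0; 0 0 0 0 0.0126 0.0053 0; 0 0 0 0 0.0122 0.0061 0; 0 0 0 0 0.0119 0.0068 0"
}}

```text
t: 29.3
eef_pos: [0.554, 0.1518, 0.2992]
ee_rot: [3.141, -0.0, -1.791]
force: [-0.4, 1.6, 2.4]
width: 0.0113
gripper_force: 20.0
```

```bash
python3 - <<'E'
from h import *
st()
E
```

```text
t 29.3 U [[-0.0258 -0.0081  0.2992]] W [0.554  0.1518 0.2992] rot [ 180.    -0.  -102.6] w 0.0113 gf 20.000207126140594 F [-0.4  1.6  2.4]
```

Request:
{"api": "move_arm", "payload": {
  "rows": "0 0 0 0 0.0114 0.0075 0; 0 0 0 0 0.011 0.0082 0; 0 0 0 0 0.0104 0.0088 0; 0 0 0 0 0.0099 0.0094 0; 0 0 0 0 0.0093 0.01 0; 0 0 0 0 0.0087 0.0106 0; 0 0 0 0 0.008 0.0111 0; 0 0 0 0 0.0073 0.0115 0"
}}

```text
t: 30.3
eef_pos: [0.4801, 0.1684, 0.2218]
ee_rot: [3.141, -0.0, -1.791]
force: [-3.3, 3.2, 1.4]
width: 0.011
gripper_force: 20.0
```

Request:
{"api": "move_arm", "payload": {
  "rows": "0 0 0 0 0.0066 0.012 0; 0 0 0 0 0.0059 0.0123 0; 0 0 0 0 0.0051 0.0127 0; 0 0 0 0 0.0044 0.013 0; 0 0 0 0 0.0036 0.0132 0; 0 0 0 0 0.0028 0.0134 0; 0 0 0 0 0.002 0.010 0; 0 0 0 0 0 0 0"
}}

```text
t: 31.3
eef_pos: [0.4493, 0.1751, 0.1341]
ee_rot: [3.139, -0.001, -1.792]
force: [-9.4, 7.6, -0.1]
width: 0.0113
gripper_force: 20.0
```

```bash
python3 - <<'E'
from h import *
st()
E
```

```text
t 31.3 U [[-0.1331 -0.0088  0.1341]] W [0.4493 0.1751 0.1341] rot [ 1.798e+02 -1.000e-01 -1.027e+02] w 0.0113 gf 19.9980466067791 F [-9.4  7.6 -0.1]
```

Request:
{"api": "move_arm", "payload": {
  "rows": "0 0 0 0 0.001 0.005 0; 0 0 0 0 0.001 0.005 0; 0 0 0 0 0 0.003 0; 0 0 0 0 0 0.002 0; 0 0 0 0 0 0 0"
}}

```text
t: 31.92
eef_pos: [0.4477, 0.1755, 0.1197]
ee_rot: [3.139, -0.0, -1.792]
force: [-7.7, 6.0, -2.4]
width: 0.0109
gripper_force: 20.0
```

Request:
{"api": "move_arm", "payload": {
  "rows": "0 0 0 0 0 0.0015 0; 0 0 0 0 0 0.0015 0; 0 0 0 0 0 0 0"
}}

```text
t: 32.3
eef_pos: [0.4474, 0.1756, 0.1166]
ee_rot: [3.139, -0.0, -1.792]
force: [-8.8, 7.7, -1.3]
width: 0.0116
gripper_force: 20.0
```

Request:
{"api": "move_arm", "payload": {
  "rows": "0 0 0 0 0 0.0015 0; 0 0 0 0 0 0.0015 0; 0 0 0 0 0 0 0"
}}

```text
t: 32.67
eef_pos: [0.4473, 0.1756, 0.1135]
ee_rot: [3.139, -0.0, -1.792]
force: [-10.0, 8.9, -0.8]
width: 0.0112
gripper_force: 20.0
```

```bash
python3 - <<'E'
from h import *
st()
for n in ('scene','top'):
    p,d,c,W=grab(n); P=toU(cloud(d,c,W).reshape(-1,3)).reshape(420,560,3)
    m=(P[...,2]>.12)&(P[...,2]<.16)&(abs(P[...,1])<.14)&(P[...,0]>-.09)&(P[...,0]<.09)&(p.min(2)>110); q=P[m]
    if len(q)>50: print(n,'lid slope,off',len(q),np.linalg.lstsq(np.c_[q[:,0],np.ones(len(q))],q[:,2],rcond=None)[0].round(4))
P=np.load('top0.npz');p=P['p'];P=toU(P['P'].reshape(-1,3)).reshape(420,560,3)
m=(P[...,2]>.12)&(P[...,2]<.16)&(abs(P[...,1])<.14)&(P[...,0]>-.09)&(P[...,0]<.09)&(p.min(2)>110); q=P[m]; print('top0',np.linalg.lstsq(np.c_[q[:,0],np.ones(len(q))],q[:,2],rcond=None)[0].round(4))
E
```

```text
t 32.675 U [[-0.1352 -0.0088  0.1135]] W [0.4473 0.1756 0.1135] rot [ 179.8   -0.  -102.7] w 0.0112 gf 19.997521340847015 F [-10.    8.9  -0.8]
scene lid slope,off 7749 [-0.0163  0.1384]
top lid slope,off 2315 [-0.0094  0.1388]
top0 [0.0029 0.1377]
```

The lid is nearly shut, about 0.015 rad left. A bit lower still, then release.

Request:
{"api": "move_arm", "payload": {
  "rows": "0 0 0 0 0 0.0015 0; 0 0 0 0 0 0.0015 0; 0 0 0 0 0 0 0"
}}

```text
t: 33.15
eef_pos: [0.4472, 0.1756, 0.1111]
ee_rot: [3.139, -0.0, -1.792]
force: [-13.7, 8.3, 5.5]
width: 0.0111
gripper_force: 20.0
```

Request:
{"api": "move_arm", "payload": {
  "rows": "0 0 0 0 0 0.0015 0; 0 0 0 0 0 0 0"
}}

```text
t: 33.4
eef_pos: [0.4473, 0.1756, 0.1108]
ee_rot: [3.139, -0.0, -1.791]
force: [-19.6, 6.7, 19.2]
width: 0.0113
gripper_force: 20.0
```

Firm contact: the lid is shut. I open the fingers, retreat and check.

Request:
{"api": "move_arm", "payload": {
  "rows": "0 0 0 0 0 -0.001 0.036; 0 0 0 0 0 0 0.036; 0 0 0 0 0 0 0.036; 0 0 0 0 0 -0.03 0.036; 0 0 0 0 0 -0.06 0.036; 0 0 0 0 0.03 -0.06 0.036; 0 0 0 0.06 0 0 0.036; 0 0 0 0.06 0 0 0.036"
}}

```text
t: 34.4
eef_pos: [0.3953, 0.0636, 0.2579]
ee_rot: [-3.14, 0.001, -1.789]
force: [1.0, -0.6, -0.1]
width: 0.0361
gripper_force: 0.0
```

Request:
{"api": "move_arm", "payload": {
  "rows": "0 0 0 0.06 0 0 0.036; 0 0 0 0.06 0 0 0.036; 0 0 0 0.06 0 0 0.036; 0 0 0 0.06 0 0 0.036; 0 0 0 0 0 0 0.036"
}}

```text
t: 35.02
eef_pos: [0.3415, -0.1737, 0.2571]
ee_rot: [3.141, -0.001, -1.8]
force: [1.0, -0.4, -1.2]
width: 0.0362
gripper_force: 0.0
```

```bash
python3 - <<'E'
from h import *
st()
for n in ('scene','top'):
    p,d,c,W=grab(n); P=toU(cloud(d,c,W).reshape(-1,3)).reshape(420,560,3)
    m=(P[...,2]>.12)&(P[...,2]<.16)&(abs(P[...,1])<.14)&(P[...,0]>-.09)&(P[...,0]<.09)&(p.min(2)>110); q=P[m]
    if len(q)>50: print(n,'lid slope,off',len(q),np.linalg.lstsq(np.c_[q[:,0],np.ones(len(q))],q[:,2],rcond=None)[0].round(4))
    b,g,r=p.astype(int).transpose(2,0,1)
    m=(r>120)&(g<70)&(b<70)&(P[...,2]>.05)&(P[...,2]<.25)&(abs(P[...,0])<.15)&(P[...,1]<-.15)&(P[...,1]>-.24); q=P[m]; print('knob',len(q),q.size and (q.min(0).round(4),q.max(0).round(4)))
    b_=(b>1.6*r)&(b>1.6*g)
    if n=='scene': cv2.imwrite('pics/end.png',p)
E
```

```text
t 35.025 U [[-0.1603 -0.3729  0.2571]] W [ 0.3415 -0.1737  0.2571] rot [ 180.    -0.  -103.1] w 0.0362 gf 0.0 F [ 1.  -0.4 -1.2]
scene lid slope,off 8242 [-0.0076  0.1376]
knob 88 (array([-0.0811, -0.2198,  0.1006]), array([-0.0705, -0.167 ,  0.1095]))
top lid slope,off 3275 [0.0012 0.1378]
knob 0 0
```

```bash
python3 -c "
from station import arm
print(arm.job_done())"
```

```text
the job is handed in; nothing more can be done
None
```

I handed the job in at about 35 s. The blue model was measured upright about 3 mm from the plate's centre before the lid closed. The stay is on its rest, and I lowered the lid by hand until it was shut, with no slam.

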